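# Unload the hold-down vise and close up the sensor housing

## Robot

A 7-joint arm with a two-finger parallel gripper is mounted at the origin on the work surface. World frame = base frame: x ahead of the robot, y to its left, z up, the work surface at z = 0. Lengths are in m, angles in rad, forces in N, time in s.
With the tool pointing down it reaches from about 0.425 to 0.95 m from the base axis. Payload 4.7 kg.
Tool frame: the origin (TCP) lies on the centre line of the jaws, within the pads' length; the fingertips stand robot.nose_length ahead of it and the grasp point (between the pads) lies 8 mm behind it (robot.nose_length is the distance from the TCP to the fingertips, in m); z points along the fingers, y is the line along which they close (so a half turn about z gives the same grasp; the last joint's range is limited). The gripper opens to 85 mm and grips with 20 to 120 N. Pads are 22 mm wide; open, the fingers measure 114 mm over their backs; the gripper's body (76 mm by 85 mm) begins 54 mm behind the grasp point. The pads swing forward as they close: fully open they stand 13 mm farther back than shut.
Start: joints at [1.222, 0.469, -0.049, 1.532, 0.024, 1.141, -0.082], TCP at [0.212, -0.641, 0.242] pointing down, gripper open.
Joint ranges: [-2.59, 2.59], [-0.33, 1.99], [-1.39, 1.29], [0.1, 2.45], [-1.04, 4.18], [0.21, 1.99], [-2.66, 2.66]. Speed limits (rad/s): [2.57, 2.57, 3.14, 3.14, 3.14, 3.14, 3.14].

## Interface

Orientations are given as [roll, pitch, yaw] about the fixed x, y, z axes, in that order (R = Rz(yaw) Ry(pitch) Rx(roll)).
In Python, from plant import robot gives the robot as it stands. Calls block until the motion is done:
- robot.goto(position, orientation): joint-space move of the TCP to a pose.
- robot.move_straight(position, vel=0.15, attitude=None, contact_N=None): straight line of the TCP; attitude=None keeps the orientation; vel is the mean speed in m/s. With contact_N (N) it stops when the force on the tool has changed by that much, and returns True; else False.
- robot.move_joints(angles): joint-space move.
- robot.grip(opening, strength=None): opening from 0.0 (shut) to 1.0 (fully open); strength is the grip in N (None keeps the last); returns when the fingers have stopped.
- robot.sleep(seconds).
- robot.inverse_kinematics(position, orientation): joint angles nearest the present ones, or None.
- robot.sense(): the state.
- robot.grab_frame(name): name is "scene" or "top"; returns a dict with "image" (384x512x3 uint8, red, green, blue), "range_z" (384x512 float32, m along the optical axis (not along the pixel's ray), 0 where there is no reading), "fx", "fy", "cx", "cy" (pixels), "dist_coeffs" ([k1, k2, p1, p2, k3] as OpenCV has them; the pictures are not rectified), "R" (3x3) and "t" (3): a world point X has camera coordinates R X + t. Camera axes: x right, y down, z forward; pixel columns grow to the right and rows downward; lengths in m; the calibration is good to about 2 mm. A picture is of the moment at which its call begins.
A pose or a line that the arm cannot do raises robot.IKError and nothing moves.
- robot.close_job(): hands the job in; it is judged then, once.
The state is a dict: "t": time; "joint_pos": joint angles; "joint_velocities": joint speeds; "effort": joint torques, N m; "tcp_pos": TCP position; "tcp_rot": TCP orientation; "wrist_force": force on the tool from outside, world axes, zero at the start; "torque": the same for the moment, N m; "opening": opening from 0.0 (shut) to 1.0 (fully open); "gripper_force": force on a finger pad.
Only numpy, scipy, OpenCV 4.12 (cv2) and the standard library are available. Lean on these libraries where they do the work, as an engineer would, in place of code of your own. Each camera call takes 0.05 s, during which the arm holds its last target. There are 200 camera calls.

## Task

Slide the vise's moving jaw all the way back to its stop, then free the aluminium housing from under the fixed jaw's hold-down lip, lift it out and stand it upright in the middle of the black pad. Once it stands there on its own, take the cover off its sloping rack and put it on the housing without forcing it, the square spigot inside and the plate lying flat on the rim. Leave the jaw open and do not shift the other things lying about.

Things in the scene. Friction and masses are not known exactly. Their poses are not given: they have to be found in the camera images.
- vise: Blue fixed vise, steel jaws. Origin: underside centre, midway between the closed jaws; x towards the fixed jaw, z up; the moving jaw opens to -x. Base 270 long (x -145 to 125), 90 wide, bed at z 20. Jaws 80 wide, tops at z 50. Jaw faces at x +48.5 and (closed) -48.5 hold the housing's feet; above z 30.5 each has a hold-down lip reaching 6 further inwards over the foot.
- jaw (a joint): Sliding of the moving jaw, in m: 0 closed, 0.035 fully open against its stop. It moves along -x of the vise, stiffly (about 6 N), and stays where it is left.
- jaw_handle (a point): Centre of the top of the red upright fin on the moving jaw: the fin is 30 long (along the vise's x) x 14 wide (y) and its top 47 of height stand clear above the jaw's top. When closed it is at x = -64, y = 0, z = 97 of the vise.
- fixed_lip (a point): Middle of the lower inner edge of the fixed jaw's hold-down lip, at x 42.5, y 0, z 30.5 of the vise: 2.5 above the housing's foot and 5.5 in from the foot's end.
- housing: Milled aluminium square cup with two feet, about 0.55 kg, starting on the vise's bed with axes along the vise's. Origin: underside centre, z up. Cup 56 x 56 outside, rim at z 60, walls 6, opening 44 x 44 and 52 deep. Bottom plate 96 (x) x 56 (y) x 8: feet stick out 20 at +x and -x. The y sides are flat from bottom to rim.
- stand: Fixed aluminium plate, 160 x 160 x 10, with a black rubber pad 140 x 140 x 3 in its middle. Origin: centre of the underside; the top of the pad is at z = 13.
- rack: Fixed blue rack on an aluminium base 120 x 90, with two rails sloping at 30 degrees, low end at its +x side with a small ledge. Origin: centre of the underside, z up. The cover lies on the rails; total height about 90.
- cover: Loose cover, about 0.15 kg: grey plate 60 x 60 x 6; under it a dark square spigot 42 x 42 x 8 deep, chamfered 1.5, with 1 of play a side in the housing; on top an orange grip bar 34 (x) x 14 (y), z 6 to 34. Origin: centre of the plate's underside (the face that rests on the rim), z up through the bar. Starts tilted 30 degrees, its z leaning to the rack's +x.
- wrench: Bystander: steel wrench, 150 long, lying in front of the rack.
- jar: Bystander: small glass jar with blue cap, 48 across, 60 high, beside the stand. Origin: centre of the underside.
- spacer: Bystander: brass ring, 40 across, 18 high, in front of the stand. Origin: centre of the underside.
- flange: Bystander: turned steel flange, 64 across, 32 high, beyond the rack. Origin: centre of the underside.
There are look-alikes about, which are no part of the job. Leave any purple look-alike of the cover alone.

How it is judged:
On the way, in this order (a step that is already met when the one before it is completed fails the run):
1. the moving jaw is back at its stop (at least 32 of 35 mm open) (value of joint jaw above 0.032 m), for 0.2 s.
2. the housing is lifted clear of the vise (height (world z) of housing above 0.065 m), for 0.1 s.
3. the housing stands upright and released on the black pad, within 25 mm of its middle (horizontal distance between housing and stand below 0.025 m and height (world z) of housing between 0.009 and 0.0165 m and angle between housing's own z axis and vertical below 0.05 rad and contact force between the fingers and housing below 0.1 N and linear speed of housing below 0.02 m/s), for 0.2 s.
At the end, for the whole second after the job is handed in: The housing stands upright (within 3 degrees) on the black pad, its middle within 25 mm of the pad's; the cover lies flat on its rim (within 2.5 mm of height and about 2 degrees) with the spigot inside, centred within 4 mm; both at rest; the jaw is still at least 30 mm open (horizontal distance between housing and stand below 0.025 m and height (world z) of housing between 0.009 and 0.0165 m and angle between housing's own z axis and vertical below 0.05 rad and value of joint jaw above 0.03 m and z of cover in the frame of housing between 0.0575 and 0.0625 m and horizontal distance between cover and housing below 0.004 m and angle between the z axis of cover and the z axis of housing, either way round below 0.04 rad and linear speed of each of cover, housing below 0.01 m/s); the robot touches nothing.
It fails at once if a bystander (wrench, jar, spacer, flange) is moved by more than 20 mm (distance of any of wrench, jar, spacer, flange from where it was at the start of the episode above 0.02 m).
It fails at once if the cover is forced against the housing with more than 60 N (contact force between cover and housing above 60 N).
It also fails if it takes over 72 s, if anything falls off the work surface, if the arm or the gripper's body presses on something with over 40 N, if the wrist force passes 120 N, or if a joint passes its speed limit or range.

## Working session

There is one attempt and no reset: what is moved stays moved. The work goes in short steps, each a Python script; the robot and the scene stay as the last script left them, time stands still between calls to the robot, and variables do not carry over. Pictures are saved under pics/ and viewed, at most 10 in all, crops included, and the job is handed in when it is done.

```bash
mkdir -p pics; ls; python3 - <<'E'
from plant import robot
import cv2, numpy as np
print(robot.nose_length, robot.sense())
for n in("scene","top"):
    f=robot.grab_frame(n); np.savez(n+"0.npz",**f)
    cv2.imwrite(f"pics/{n}0.png",f["image"][:,:,::-1])
    print(n,f["fx"],f["cx"],f["cy"],f["dist_coeffs"],(-f["R"].T@f["t"]),f["R"])
E
```

```text
pics
0.011 {'t': 0.0, 'joint_pos': array([ 1.22211165,  0.469448  , -0.04859209,  1.53363202,  0.02407977,
        1.1409672 , -0.08229734]), 'joint_velocities': array([ 1.64986782e-03,  7.21353118e-04, -4.21369858e-04, -9.69558685e-04,
        3.28439803e-04, -2.87231396e-04,  3.31688735e-05]), 'effort': array([ 9.47978447e-05, -5.10307002e+01, -4.61753458e-02, -2.37711543e+01,
        1.08247128e-02,  7.20037657e-03,  3.81141859e-06]), 'tcp_pos': array([ 0.21204616, -0.64027623,  0.24128315]), 'tcp_rot': array([-3.13972332e+00,  4.81919003e-05,  3.19806660e-01]), 'wrist_force': array([-0.61524513, -0.34050273,  0.24445457]), 'torque': array([-0.0540137 ,  0.02474334, -0.03171197]), 'gripper_force': 0.0, 'opening': 1.0006142164432215}
scene 419.960328477123 257.9740279444824 191.88394423585487 [-0.04891286  0.          0.          0.          0.        ] [1.06758179 0.77278689 0.76853165] [[-0.82831128  0.56005416  0.0154841 ]
 [ 0.33225479  0.51327703 -0.79129858]
 [-0.45111769 -0.65029688 -0.61123384]]
top 351.5869805476451 248.38701521208245 190.4143861468063 [-0.03557894  0.          0.          0.          0.        ] [0.52363942 0.04185978 0.85972041] [[-0.02306127 -0.9995389  -0.01975241]
 [-0.99803947  0.02416757 -0.05773337]
 [ 0.05818411  0.01838228 -0.99813661]]
```

View pics/top0.png

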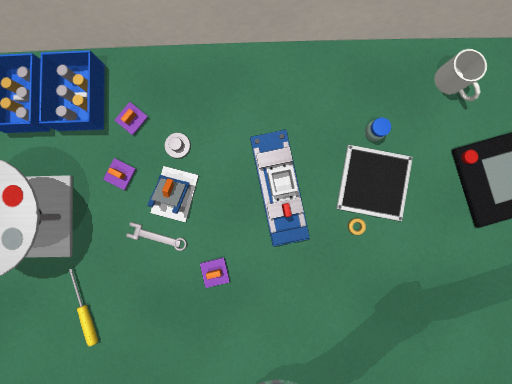

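View pics/scene0.png

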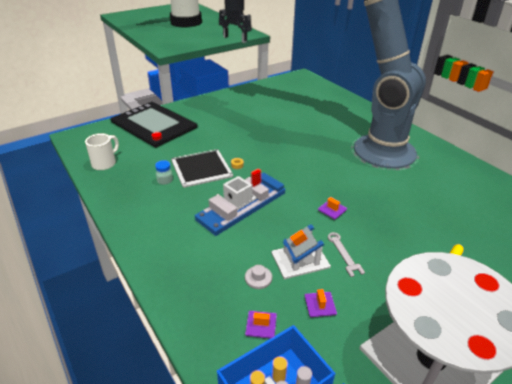

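The top view shows the vise around (280,187), with the fixed jaw at its upper end and the red fin at (287,210). The pad is at (375,182) and the rack with the cover at (172,190). The purple covers at (131,118), (119,174) and (214,272) are decoys. The scene view agrees.

```bash
cat > h.py <<'E'
import numpy as np, cv2
from scipy.spatial.transform import Rotation as Ro
def load(n): return dict(np.load(n))
def K(f): return np.array([[f["fx"],0,f["cx"]],[0,f["fy"],f["cy"]],[0,0,1.]])
def rays(f,px):
    u=cv2.undistortPoints(np.asarray(px,float).reshape(-1,1,2),K(f),f["dist_coeffs"])[:,0]
    return np.c_[u,np.ones(len(u))]
def onplane(f,px,z):
    d=rays(f,px)@f["R"]; c=-f["R"].T@f["t"]
    return c+d*((z-c[2])/d[:,2])[:,None]
def cloud(f):
    h,w=f["range_z"].shape; v,u=np.mgrid[:h,:w]
    d=rays(f,np.c_[u.ravel(),v.ravel()])*f["range_z"].reshape(-1,1)
    return ((d-f["t"])@f["R"]).reshape(h,w,3)
def hsv(f): return cv2.cvtColor(f["image"],cv2.COLOR_RGB2HSV)
def blobs(m,amin=15):
    n,l,s,c=cv2.connectedComponentsWithStats(m.astype(np.uint8))
    return [(s[i][4],c[i],l==i) for i in range(1,n) if s[i][4]>=amin]
def rect(f,m,z):
    """min-area rect of mask, cast on plane z: centre, sizes, yaw of long side"""
    c=max(cv2.findContours(m.astype(np.uint8),cv2.RETR_EXTERNAL,cv2.CHAIN_APPROX_NONE)[0],key=cv2.contourArea)
    P=onplane(f,c[:,0],z)[:,:2].astype(np.float32)*1000
    (cx,cy),_,_=r=cv2.minAreaRect(P); b=cv2.boxPoints(r); e=[b[1]-b[0],b[2]-b[1]]
    e.sort(key=np.linalg.norm); a=np.arctan2(e[1][1],e[1][0])
    return np.r_[cx,cy],[np.linalg.norm(x) for x in e],(a+np.pi/2)%np.pi-np.pi/2
E
python3 - <<'E'
from h import *
np.set_printoptions(precision=4,suppress=True)
for n in("top","scene"):
    f=load(n+"0.npz"); H=hsv(f); C=cloud(f); h,s,v=H[...,0],H[...,1],H[...,2]
    for nm,m in dict(red=((h<5)|(h>174))&(s>150)&(v>80),orange=(h>5)&(h<18)&(s>150)&(v>80),blue=(h>100)&(h<125)&(s>120)&(v>50)).items():
        for a,c,mm in blobs(m):
            z=C[mm][:,2]
            if n=="top" or nm!="blue": print(n,nm,a,c,np.median(C[mm],0),np.percentile(z,[5,95]))
f=load("top0.npz");H=hsv(f);h,s,v=H[...,0],H[...,1],H[...,2]
sub=(slice(125,225),slice(325,425))
m=np.zeros(h.shape,bool); m[sub]=(v[sub]<60)
b=max(blobs(m),key=lambda x:x[0]); print("pad",rect(f,b[2],.013))
m[:]=0; m[125:250,245:312]=((h>100)&(h<125)&(s>120))[125:250,245:312]; print("vise",[ (a,c) for a,c,_ in blobs(m)],rect(f,cv2.dilate(m.astype(np.uint8),np.ones((1,1))),.02))
cv2.imwrite("pics/c1.png",cv2.resize(np.hstack([f["image"][120:250,130:210],f["image"][120:250,240:320]])[:,:,::-1],None,fx=4.5,fy=4.5,interpolation=cv2.INTER_CUBIC))
g=load("scene0.npz");cv2.imwrite("pics/c2.png",cv2.resize(g["image"][155:285,190:340][:,:,::-1],None,fx=4.5,fy=4.5,interpolation=cv2.INTER_CUBIC))
E
```

```text
top red 192 [469.9167 156.2708] [ 0.6403 -0.4714  0.0338] [0.02  0.037]
top red 336 [ 12.2946 195.2857] [0.5652 0.5248 0.1812] [0.1794 0.183 ]
top red 92 [286.2174 209.7935] [ 0.5237 -0.0249  0.095 ] [0.0737 0.0973]
top orange 117 [128.0598 116.1282] [0.7573 0.3425 0.0391] [0.0211 0.0429]
top orange 96 [116.2292 173.0208] [0.6205 0.3698 0.0398] [0.0198 0.0429]
top orange 147 [167.5442 187.6259] [0.579  0.2348 0.0878] [0.0716 0.0971]
top orange 98 [213.3571 273.7653] [0.3801 0.1431 0.0399] [0.0261 0.0426]
top blue 6108 [54.0106 91.3767] [0.8229 0.5328 0.0444] [0.0023 0.0788]
top blue 132 [ 6.0909 93.3788] [0.8362 0.6728 0.0077] [0.0014 0.0251]
top blue 309 [380.6408 126.644 ] [ 0.7096 -0.2514  0.0586] [0.0491 0.0613]
top blue 520 [269.5327 140.7212] [0.692  0.0027 0.0187] [0.0163 0.0211]
top blue 85 [267.7059 185.0706] [0.5845 0.0103 0.0184] [0.0164 0.0212]
top blue 85 [154.9529 191.4706] [0.5669 0.2723 0.0681] [0.0451 0.0809]
top blue 137 [180.3139 194.6131] [0.5658 0.2119 0.0582] [0.0452 0.0801]
top blue 837 [288.3572 230.5281] [ 0.4742 -0.0333  0.0322] [0.0165 0.0366]
scene red 81 
[... 467 characters left out ...]
9927] [-0.6148 -0.0487  0.1095] [0.0687 0.1398]
scene orange 105 [332.8667 203.0286] [0.3814 0.1482 0.0361] [0.0216 0.0438]
scene orange 153 [298.2288 237.281 ] [0.5818 0.2422 0.086 ] [0.0702 0.0983]
scene orange 123 [321.0488 297.8455] [0.6249 0.3811 0.0411] [0.0247 0.0436]
scene orange 168 [260.9405 318.631 ] [0.7609 0.3502 0.0386] [0.0219 0.0433]
pad (array([ 585.6568, -247.8107]), [np.float32(136.342), np.float32(137.42209)], np.float32(1.3539733))
vise [(np.int32(520), array([269.5327, 140.7212])), (np.int32(85), array([267.7059, 185.0706])), (np.int32(837), array([288.3572, 230.5281]))] (array([478.7865, -34.7466]), [np.float32(64.880775), np.float32(88.87662)], np.float32(-1.3892009))
```

View pics/c1.png

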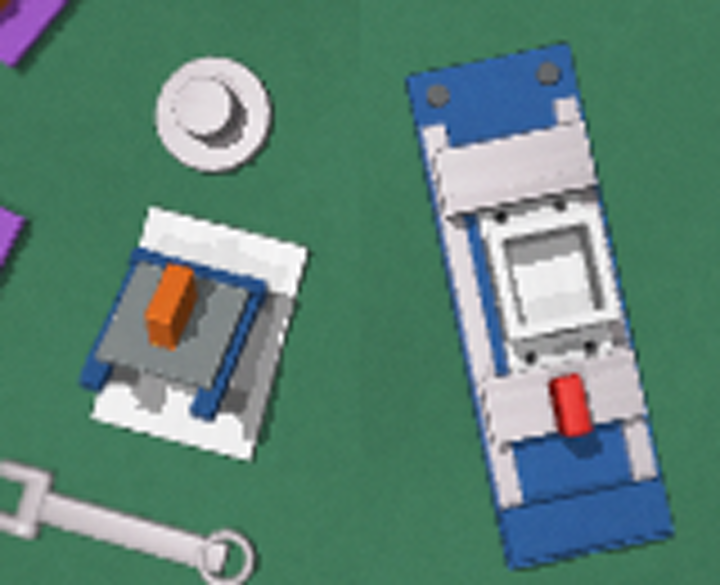

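View pics/c2.png

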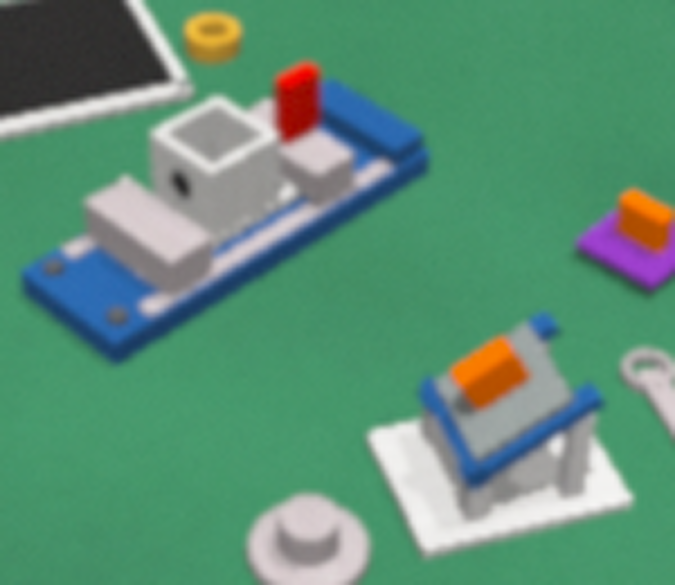

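The crops show the vise's +x end pointing to the top of the image, with the fin on the near (robot) side. The rack's ledge, its low end, is on the far (+x) side, and the cover's bar runs along the slope. Next I'll fit rectangles and planes to the depth points.

```bash
cat > meas.py <<'E'
from h import *
np.set_printoptions(precision=4,suppress=True)
def rc(P):
    P=P[:,:2]; P=P[np.linalg.norm(P-np.median(P,0),axis=1)<.2]
    r=cv2.minAreaRect((P*1000).astype(np.float32)); b=cv2.boxPoints(r); e=sorted([b[1]-b[0],b[2]-b[1]],key=np.linalg.norm)
    return np.round(r[0],1),[round(float(np.linalg.norm(x)),1) for x in e],round(float((np.arctan2(e[1][1],e[1][0])+np.pi/2)%np.pi-np.pi/2),4)
def norm(P):
    c=P.mean(0)
    for _ in range(4):
        c=P.mean(0); n=np.linalg.svd(P-c)[2][2]; n*=np.sign(n[2]); d=(P-c)@n; P=P[abs(d)<max(2*d.std(),.0005)]
    return c,n,d.std()
if __name__=="__main__":
  for n in("top","scene"):
    f=load(n+"0.npz"); H=hsv(f); C=cloud(f); h,s,v=H[...,0],H[...,1],H[...,2]
    X,Y,Z=C[...,0],C[...,1],C[...,2]
    green=(h>55)&(h<95)&(s>80)
    V=(X>.42)&(X<.75)&(Y>-.12)&(Y<.08)
    red=((h<5)|(h>174))&(s>150)&(v>80)
    print(n,"table z",np.median(Z[green&(X>.3)&(X<.8)&(abs(Y)<.5)]))
    print(" fin",rc(C[V&red&(Z>.092)]),"fin image",rect(f,V&red&(Z>.09),.097))
    m=V&(Z>.075)&(Z<.086)&~red; print(" rim",m.sum(),rc(C[m]),np.median(Z[m]),"img",rect(f,m,.08))
    m=V&~green&(Z>.012)&(Z<.1); print(" vise",rc(C[m]))
    m=V&~green&(Z>.013)&(Z<.024); print(" vise low",rc(C[m]))
    m=V&(Z>.046)&(Z<.054)&~red; print(" jawtops",[(a,rc(C[q])) for a,c,q in blobs(m,40)])
    S=(X>.46)&(X<.71)&(Y>-.36)&(Y<-.13); m=S&~green&(v<70)&(Z>.005)&(Z<.02); print(" pad",rc(C[m]),rect(f,m,.013))
    R=(X>.5)&(X<.66)&(Y>.16)&(Y<.3)
    m=R&(h>5)&(h<18)&(s>150)&(v>80)
    print(" bar normals: all pts",m.sum(),C[m].mean(0))
    p=R&(Z>.04)&(Z<.085)&(s<60)&(v<190)
    for a,c,q in blobs(p,60): 
        cc,nn,sd=norm(C[q]); print("  plate",a,c,cc,nn,sd,"tilt",np.degrees(np.arccos(nn[2])),"az",np.arctan2(nn[1],nn[0]))
    b=C[m]; np.save(n+"bar.npy",b)
    m=R&~green&(Z>.003)&(Z<.02); print(" rackbase",rc(C[m]))
E
python3 meas.py
```

```text
top table z -0.0014906446523622724
 fin (array([517.7,   3. ]), [28.3, 73.3], -1.3545) fin image (array([524.2357, -26.0977]), [np.float32(12.731299), np.float32(28.362068)], np.float32(0.16912758))
 rim 244 (array([589.5, -20.2]), [56.0, 56.0], -1.39) 0.07843207127046009 img (array([589.4147, -20.0877]), [np.float32(55.95283), np.float32(55.989986)], np.float32(-1.3913802))
 vise (array([579.2, -17.1]), [90.2, 269.6], 0.1805)
 vise low (array([579.2, -17.1]), [90.2, 269.6], 0.1805)
 jawtops [(np.int32(490), (array([647.2,  -4.8]), [34.1, 80.0], -1.3945)), (np.int32(405), (array([528.8, -26.1]), [33.9, 80.0], -1.3913))]
 pad (array([ 585.7, -248.7]), [137.6, 139.2], 1.3531) (array([ 585.7836, -247.7613]), [np.float32(137.3059), np.float32(137.86786)], np.float32(1.3563062))
 bar normals: all pts 147 [0.5792 0.2352 0.0868]
  plate 472 [168.0169 193.5254] [0.5688 0.2382 0.0675] [ 0.4732 -0.1303  0.8713] 0.0010045576910151406 tilt 29.391849962059887 az -0.26881222959028356
 rackbase (array([585.4, 235.6]), [91.1, 152.3], -0.2823)
scene table z 0.00040467064595112125
 fin (array([526. , 
[... 351 characters left out ...]
, [91.3, 267.7], 0.1881)
 vise low (array([587.6, -12.9]), [91.3, 250.0], 0.1881)
 jawtops [(np.int32(107), (array([524. ,  -4.4]), [36.7, 41.6], -1.4806)), (np.int32(66), (array([600. ,  -3.1]), [40.2, 78.0], -0.5923)), (np.int32(257), (array([646.6,  -3.9]), [36.0, 83.6], -1.4177))]
 pad (array([ 586.1, -244.9]), [133.9, 135.1], 1.329) (array([ 585.4552, -244.9247]), [np.float32(127.65887), np.float32(130.79166)], np.float32(-0.20710433))
 bar normals: all pts 153 [0.5816 0.2413 0.0854]
  plate 322 [303.0745 243.295 ] [0.5729 0.2496 0.0687] [ 0.489  -0.1283  0.8628] 0.0011689527573912639 tilt 30.36871816791687 az -0.2565785708016545
 rackbase (array([586.9, 249.9]), [92.8, 159.3], -0.7334)
```

Both views agree to about 3 mm, and the sizes match: vise 90x270, rim 56x56, plate tilt 30 degrees. I'm averaging the two and starting with the jaw.

```bash
python3 - <<'E'
from plant import robot
import numpy as np
yaw=.1805; ux=np.array([np.cos(yaw),np.sin(yaw),0]); A=[np.pi,0,yaw]
fin=np.array([.5255,-.0250,0])
st=lambda: print({k:np.round(robot.sense()[k],3) for k in("t","tcp_pos","wrist_force","opening","gripper_force")})
robot.goto(fin+[0,0,.16],A); st()
print(robot.move_straight(fin+[0,0,.075],vel=.12,contact_N=15)); st()
robot.grip(0.0,50); st()
p=np.array(robot.sense()["tcp_pos"])
print(robot.move_straight(p-ux*.038,vel=.04,contact_N=35)); st()
robot.sleep(.3)
robot.grip(1.0); st()
q=np.array(robot.sense()["tcp_pos"]); robot.move_straight(q+[0,0,.09],vel=.2)
f=robot.grab_frame("top"); np.savez("top1.npz",**f)
f=robot.grab_frame("scene"); np.savez("scene1.npz",**f)
import cv2; cv2.imwrite("pics/s1.png",f["image"][:,:,::-1])
E
python3 - <<'E'
import sys; sys.path.insert(0,"."); import os; os.chdir(".")
from meas import *
for n in("top","scene"):
    f=load(n+"1.npz");H=hsv(f);C=cloud(f);h,s,v=H[...,0],H[...,1],H[...,2];X,Y,Z=C[...,0],C[...,1],C[...,2]
    V=(X>.42)&(X<.75)&(Y>-.12)&(Y<.08); red=((h<5)|(h>174))&(s>150)&(v>80)
    print(n,"fin",np.median(C[V&red],0),"rim",[(a,rc(C[q])) for a,c,q in blobs(V&(Z>.074)&(Z<.086)&~red&(s<60),60)])
E
```

```text
{'t': np.float64(2.567), 'tcp_pos': array([ 0.526, -0.026,  0.16 ]), 'wrist_force': array([ 0.615, -0.709, -0.11 ]), 'opening': np.float64(1.001), 'gripper_force': np.float64(0.0)}
False
{'t': np.float64(3.425), 'tcp_pos': array([ 0.526, -0.025,  0.076]), 'wrist_force': array([0.275, 0.67 , 0.71 ]), 'opening': np.float64(1.0), 'gripper_force': np.float64(0.0)}
{'t': np.float64(4.075), 'tcp_pos': array([ 0.526, -0.025,  0.075]), 'wrist_force': array([-0.981, -1.059,  3.848]), 'opening': np.float64(0.153), 'gripper_force': np.float64(49.785)}
False
{'t': np.float64(5.175), 'tcp_pos': array([ 0.493, -0.031,  0.075]), 'wrist_force': array([ 11.467,   0.307, -12.414]), 'opening': np.float64(0.155), 'gripper_force': np.float64(49.518)}
{'t': np.float64(6.167), 'tcp_pos': array([ 0.488, -0.032,  0.075]), 'wrist_force': array([-0.99 , -0.483,  0.376]), 'opening': np.float64(0.998), 'gripper_force': np.float64(0.0)}
top fin [0.5236 0.0419 0.8597] rim [(np.int32(254), (array([589.6, -20.3]), [56.2, 56.2], -1.3908))]
scene fin [ 0.4931 -0.0266  0.081 ] rim [(np.int32(193), (array([588.8, -19.8]), [57.6, 59.7], -1.3869))]
```

The fin has moved about 33.5 mm, close to the 32 mm threshold. I'll regrip and pull again so it is definitely at the stop.

```bash
python3 - <<'E'
from plant import robot
import numpy as np
yaw=.1805; ux=np.array([np.cos(yaw),np.sin(yaw),0]); A=[np.pi,0,yaw]
st=lambda: print({k:np.round(robot.sense()[k],4) for k in("t","tcp_pos","wrist_force","opening","gripper_force")})
q=np.array([.4930,-.0310,.075])
robot.move_straight(q,vel=.2,contact_N=15)
robot.grip(0.0,60); st()
print(robot.move_straight(q-ux*.010,vel=.03,contact_N=40)); st(); robot.sleep(.3); st()
robot.grip(1.0); q=np.array(robot.sense()["tcp_pos"]); robot.move_straight(q+[0,0,.06],vel=.2)
hp=np.array([.5893,-.0190,0])
robot.goto(hp+[0,0,.14],A)
f=robot.grab_frame("scene"); np.savez("scene2.npz",**f)
print(robot.move_straight(hp+[0,0,.055],vel=.12,contact_N=12)); st()
robot.grip(0.0,60); st()
E
python3 - <<'E'
import sys; sys.path.insert(0,"."); import os; os.chdir(".")
from meas import *
for n in("scene0","scene1","scene2"):
    f=load(n+".npz");H=hsv(f);C=cloud(f);h,s,v=H[...,0],H[...,1],H[...,2];X,Y,Z=C[...,0],C[...,1],C[...,2]
    V=(X>.42)&(X<.75)&(Y>-.12)&(Y<.08); red=((h<5)|(h>174))&(s>150)&(v>80)
    m=V&red&(Z>.06);print(n,m.sum(),np.median(C[m],0),C[m].mean(0))
E
```

```text
{'t': np.float64(8.1167), 'tcp_pos': array([ 0.4932, -0.0312,  0.0755]), 'wrist_force': array([-1.324 , -0.8144,  5.7994]), 'opening': np.float64(0.1561), 'gripper_force': np.float64(59.0011)}
True
{'t': np.float64(8.4333), 'tcp_pos': array([ 0.4932, -0.0312,  0.0756]), 'wrist_force': array([2.7532, 1.2895, 1.185 ]), 'opening': np.float64(0.1546), 'gripper_force': np.float64(63.3253)}
{'t': np.float64(8.7333), 'tcp_pos': array([ 0.4932, -0.0312,  0.0756]), 'wrist_force': array([1.5962, 0.6581, 2.6621]), 'opening': np.float64(0.156), 'gripper_force': np.float64(63.535)}
False
{'t': np.float64(11.2583), 'tcp_pos': array([ 0.5898, -0.0189,  0.0556]), 'wrist_force': array([-0.1626, -0.0542,  0.9032]), 'opening': np.float64(0.9975), 'gripper_force': np.float64(0.0)}
{'t': np.float64(11.6417), 'tcp_pos': array([ 0.59  , -0.0188,  0.056 ]), 'wrist_force': array([-0.7886, -0.766 ,  6.5807]), 'opening': np.float64(0.6461), 'gripper_force': np.float64(65.9263)}
scene0 104 [ 0.5263 -0.0204  0.0821] [ 0.5263 -0.0206  0.0811]
scene1 107 [ 0.493  -0.0267  0.083 ] [ 0.4925 -0.027   0.0826]
scene2 117 [ 0.4938 -0.0265  0.0829] [ 0.493  -0.0273  0.0822]
```

A 40 N pull produced no motion, so the jaw is at its stop. The housing is gripped at an opening of 0.646, which is 55 mm. Next I'll slide it out from under the lip and lift it.

```bash
python3 - <<'E'
from plant import robot
import numpy as np
yaw=.1805; ux=np.array([np.cos(yaw),np.sin(yaw),0]); A=[np.pi,0,yaw]
st=lambda: print({k:np.round(robot.sense()[k],4) for k in("t","tcp_pos","wrist_force","opening","gripper_force")})
p=np.array(robot.sense()["tcp_pos"])
robot.move_straight(p+[0,0,.0008],vel=.02); st()
p2=p-ux*.016+[0,0,.0008]
print(robot.move_straight(p2,vel=.04,contact_N=25)); st()
print(robot.move_straight(p2+[0,0,.03],vel=.05,contact_N=20)); st()
robot.move_straight(p2+[0,0,.11],vel=.15); st()
f=robot.grab_frame("scene"); np.savez("scene3.npz",**f)
import cv2; cv2.imwrite("pics/s3.png",f["image"][:,:,::-1])
E
```

```text
{'t': np.float64(11.8917), 'tcp_pos': array([ 0.5892, -0.019 ,  0.0562]), 'wrist_force': array([-1.22  , -0.2139, -4.0807]), 'opening': np.float64(0.648), 'gripper_force': np.float64(65.157)}
False
{'t': np.float64(12.4417), 'tcp_pos': array([ 0.574 , -0.0218,  0.0568]), 'wrist_force': array([ 0.3951, -0.9984, -7.223 ]), 'opening': np.float64(0.6485), 'gripper_force': np.float64(64.7916)}
False
{'t': np.float64(13.1917), 'tcp_pos': array([ 0.574 , -0.0218,  0.0868]), 'wrist_force': array([-0.2088, -0.7828, -7.0161]), 'opening': np.float64(0.6472), 'gripper_force': np.float64(64.758)}
{'t': np.float64(13.875), 'tcp_pos': array([ 0.5733, -0.0219,  0.1659]), 'wrist_force': array([-0.795 , -0.2623, -7.5083]), 'opening': np.float64(0.6486), 'gripper_force': np.float64(64.7162)}
```

View pics/s3.png

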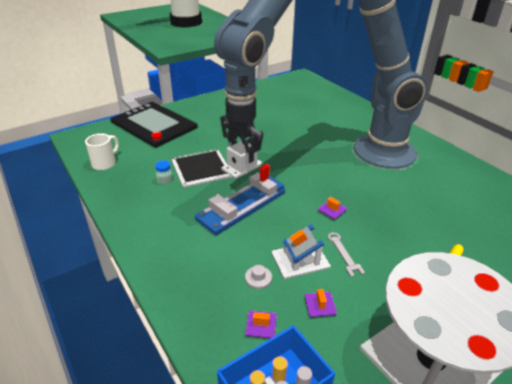

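The housing is held clear of the vise at about (240,158). Next I'll place it on the pad.

```bash
python3 - <<'E'
from plant import robot
import numpy as np
A=[np.pi,0,.1805]
st=lambda: print({k:np.round(robot.sense()[k],4) for k in("t","tcp_pos","wrist_force","opening","gripper_force")})
g=np.array([.5860,-.2460,0])
robot.move_straight(g+[0,0,.15],vel=.2); st()
robot.move_straight(g+[0,0,.062],vel=.12)
print(robot.move_straight(g+[0,0,.046],vel=.02,contact_N=5)); st()
robot.grip(1.0); st()
q=np.array(robot.sense()["tcp_pos"]); robot.move_straight(q+[0,0,.12],vel=.2)
robot.goto([.58,.02,.25],[np.pi,0,.1]); st()
for n in("top","scene"): np.savez(n+"4.npz",**robot.grab_frame(n))
# IK check for the tilted grasp
from scipy.spatial.transform import Rotation as Ro
az=-.265; xr=np.array([np.cos(az),np.sin(az),0]); zc=.5*xr+[0,0,np.cos(np.pi/6)]; yc=np.cross(zc,np.cos(np.pi/6)*xr-[0,0,.5]); xc=np.cross(yc,zc)
for s in(1,-1):
    R=np.c_[s*xc,-s*yc,-zc]; e=Ro.from_matrix(R).as_euler("xyz")
    for d in (0,.1): 
        j=robot.inverse_kinematics(np.array([.579,.237,.09])+d*zc,e); print(s,d,e,None if j is None else np.round(j,2))
E
python3 - <<'E'
import sys; sys.path.insert(0,"."); import os; os.chdir(".")
from meas import *
for n in("top","scene"):
    f=load(n+"4.npz");H=hsv(f);C=cloud(f);h,s,v=H[...,0],H[...,1],H[...,2];X,Y,Z=C[...,0],C[...,1],C[...,2]
    V=(X>.5)&(X<.67)&(Y>-.33)&(Y<-.16)
    m=V&(Z>.064)&(Z<.08); print(n,"rim",m.sum(),rc(C[m]),np.median(Z[m]))
    m=V&(Z>.066)&(Z<.08); print("img",rect(f,m,.073))
E
```

```text
{'t': np.float64(15.2), 'tcp_pos': array([ 0.5863, -0.2438,  0.1501]), 'wrist_force': array([-0.0917,  1.5824, -5.7953]), 'opening': np.float64(0.6431), 'gripper_force': np.float64(64.7105)}
True
{'t': np.float64(16.7167), 'tcp_pos': array([ 0.5858, -0.246 ,  0.049 ]), 'wrist_force': array([-0.8153,  0.513 ,  5.9657]), 'opening': np.float64(0.6475), 'gripper_force': np.float64(65.984)}
{'t': np.float64(17.1333), 'tcp_pos': array([ 0.5835, -0.2455,  0.0466]), 'wrist_force': array([ 0.1585, -1.2012, -0.1246]), 'opening': np.float64(1.0001), 'gripper_force': np.float64(0.0)}
{'t': np.float64(18.9583), 'tcp_pos': array([0.5799, 0.0178, 0.2489]), 'wrist_force': array([ 0.7284, -0.0759, -0.1534]), 'opening': np.float64(1.0029), 'gripper_force': np.float64(0.0)}
1 0 [ 3.14159265  0.52359878 -0.265     ] [-0.    0.83 -0.54  1.46  0.05  1.34 -2.32]
1 0.1 [ 3.14159265  0.52359878 -0.265     ] [-0.    0.8  -0.52  1.28  0.03  1.54 -2.3 ]
-1 0 [ 3.14159265 -0.52359878  2.87659265] [ 0.26  1.05 -1.09  1.44  0.46  1.45  0.48]
-1 0.1 [ 3.14159265 -0.52359878  2.87659265] [ 0.24  1.01 -1.11  1.26  0.43  1.64  0.52]
top rim 303 (array([ 585.4, -246.6]), [56.4, 58.8], -1.3821) 0.07126825364889905
img (array([ 585.1076, -245.2479]), [np.float32(56.15113), np.float32(59.156723)], np.float32(-1.3906597))
scene rim 186 (array([ 582.5, -244.5]), [60.2, 61.7], -1.4126) 0.0719496409633095
img (array([ 584.3493, -241.1567]), [np.float32(64.03959), np.float32(67.110214)], np.float32(-1.395035))
```

The housing stands at about (585.4, -246.2), within about 2 mm of the pad's centre. The top camera agrees with the robot's kinematics to under 1 mm in xy but reads about 1.6 mm low in z. Next I'll locate the cover in its own tilted frame.

```bash
cat > cov.py <<'E'
from meas import *
az=-.265
def frame(az):
    xr=np.array([np.cos(az),np.sin(az),0]); zc=.5*xr+[0,0,np.cos(np.pi/6)]; xc=np.cos(np.pi/6)*xr-[0,0,.5]
    return np.c_[xc,np.cross(zc,xc),zc]
def mk(n,bias):
    f=load(n);H=hsv(f);C=cloud(f)+[0,0,bias];h,s,v=H[...,0],H[...,1],H[...,2];X,Y,Z=C[...,0],C[...,1],C[...,2]
    R=(X>.5)&(X<.66)&(Y>.16)&(Y<.32)
    return f,C,R&(h>5)&(h<18)&(s>150)&(v>80), R&(Z>.04)&(Z<.1)&(s<60)&(v<190), v
def cast(f,m,F,zc,er=0):
    """mask contour cast on the cover-frame plane z=zc: rect in (F x,y)"""
    c=max(cv2.findContours(m.astype(np.uint8),cv2.RETR_EXTERNAL,cv2.CHAIN_APPROX_NONE)[0],key=cv2.contourArea)
    d=rays(f,c[:,0])@f["R"]; o=-f["R"].T@f["t"]; n=F[:,2]
    return (o+d*((zc-o@n)/(d@n))[:,None])@F
if __name__=="__main__":
  for n,b in(("top4.npz",.0016),("scene4.npz",.0006)):
    f,C,mo,mp,v=mk(n,b)
    q=max(blobs(mp,60),key=lambda t:t[0])[2]; c,nn,sd=norm(C[q]); az=np.arctan2(nn[1],nn[0])
    for a in(-.265,): 
        F=frame(a); pz=np.median(C[q]@F[:,2]); print(n,"az",az,"plate top zc",pz,"bar zc",np.percentile((C[mo]@F[:,2])-pz,[5,50,80,95]))
        P=cast(f,q|mo&((C@F[:,2]-pz)<.006),F,pz); print(" plate rect",rc(P))
        t=mo&((C@F[:,2]-pz)>.021); P=cast(f,t,F,pz+.028); print(" bar top rect",t.sum(),rc(P), "cloud",rc(C[t]@F))
        print(" v of bar",np.unique(v[mo]//20*20,return_counts=True))
E
python3 cov.py
```

```text
top4.npz az -0.273765199696704 plate top zc 0.30319456369062925 bar zc [0.0058 0.0265 0.0282 0.0293]
 plate rect (array([384., 380.]), [59.2, 73.5], -0.0056)
 bar top rect 94 (array([388.8, 379.5]), [14.9, 35.9], 0.0145) cloud (array([390.5, 380.3]), [14.3, 33.3], 0.0113)
 v of bar (array([ 80, 100, 120, 140, 160, 180, 200, 220], dtype=uint8), array([ 5, 29,  4,  4, 27,  8,  7, 62]))
scene4.npz az -0.29000548807118587 plate top zc 0.30337322684302986 bar zc [0.0054 0.0219 0.0282 0.0299]
 plate rect (array([387.3, 383.7]), [61.6, 61.7], -0.0259)
 bar top rect 82 (array([388.5, 385.2]), [18.6, 32.4], 0.0067) cloud (array([388.2, 382. ]), [13.7, 32.1], -0.0005)
 v of bar (array([140, 160, 180, 200, 220, 240], dtype=uint8), array([ 2,  9, 63, 15, 21, 43]))
```

The bar measures 34 x 14, as specified, and sits 28 mm above the plate. Next I'll take the tilted grasp with the fingers partly open so they clear the rails.

```bash
python3 - <<'E'
from plant import robot
from cov import *
st=lambda: print({k:np.round(robot.sense()[k],4) for k in("t","tcp_pos","tcp_rot","wrist_force","opening","gripper_force","joint_pos")})
F=frame(-.262); T=frame(-.265)@np.array([.389,.3805,.3032]); print("plate top centre",T)
zc=F[:,2]; R=np.c_[F[:,0],-F[:,1],-zc]; e=Ro.from_matrix(R).as_euler("xyz")
robot.grip(0.42,50)
robot.goto(T+zc*.11,e); st()
print(robot.move_straight(T+zc*.015,vel=.08,contact_N=8)); st()
robot.grip(0.0,50); st()
p=np.array(robot.sense()["tcp_pos"])
print(robot.move_straight(p+zc*.04,vel=.06,contact_N=25)); st()
p=np.array(robot.sense()["tcp_pos"])
for y in(.1805,.1805-np.pi/2):
  for q in([p[0],p[1],.25],[.5854,-.2462,.2],[.5854,-.2462,.095]):
    j=robot.inverse_kinematics(q,[np.pi,0,y]); print(y,q,None if j is None else np.round(j,2))
E
```

```text
plate top centre [0.5711 0.2393 0.0681]
{'t': np.float64(20.5), 'tcp_pos': array([0.6247, 0.2239, 0.1639]), 'tcp_rot': array([ 3.1411,  0.5219, -0.2628]), 'wrist_force': array([-0.0092, -0.8313, -0.6805]), 'opening': np.float64(0.423), 'gripper_force': np.float64(0.0), 'joint_pos': array([-0.0015,  0.8104, -0.5239,  1.2954,  0.036 ,  1.5186, -2.3011])}
False
{'t': np.float64(21.8333), 'tcp_pos': array([0.5789, 0.2374, 0.0815]), 'tcp_rot': array([-3.1409,  0.5225, -0.2621]), 'wrist_force': array([ 0.1791, -0.5313,  0.343 ]), 'opening': np.float64(0.4211), 'gripper_force': np.float64(0.0), 'joint_pos': array([-0.0084,  0.8384, -0.526 ,  1.4641,  0.0477,  1.3234, -2.3134])}
{'t': np.float64(22.15), 'tcp_pos': array([0.5788, 0.2374, 0.0817]), 'tcp_rot': array([-3.1409,  0.5228, -0.2623]), 'wrist_force': array([ 0.7003, -0.3506,  2.1961]), 'opening': np.float64(0.1516), 'gripper_force': np.float64(50.1759), 'joint_pos': array([-0.0083,  0.8382, -0.526 ,  1.4642,  0.0474,  1.3238, -2.3135])}
False
{'t': np.float64(22.9833), 'tcp_pos': array([0.5978, 0.2321, 0.1161]), 'tcp_rot': array([ 3.1411,  0.5242, -0.262 ]), 'wrist_force': array([-0.7825,  0.3076, -2.417 ]), 'opening': np.float64(0.1505), 'gripper_force': np.float64(49.5505), 'joint_pos': array([-0.0041,  0.8238, -0.5264,  1.3972,  0.0414,  1.4064, -2.3078])}
0.1805 [np.float64(0.5978101653749104), np.float64(0.23214289327518745), 0.25] [-0.01  0.47 -0.6   1.58  0.29  1.17 -2.06]
0.1805 [0.5854, -0.2462, 0.2] [ 0.71  0.49 -0.52  1.66  0.27  1.06 -1.29]
0.1805 [0.5854, -0.2462, 0.095] [ 0.69  0.61 -0.5   1.74  0.37  0.88 -1.37]
-1.3902963267948967 [np.float64(0.5978101653749104), np.float64(0.23214289327518745), 0.25] [ 0.3   0.69 -1.18  1.57  0.65  1.33  2.36]
-1.3902963267948967 [0.5854, -0.2462, 0.2] [ 0.3   0.44  0.04  1.68 -0.02  1.02 -2.61]
-1.3902963267948967 [0.5854, -0.2462, 0.095] [ 0.31  0.56  0.03  1.77 -0.02  0.82 -2.61]
```

The cover is held (opening 0.15, 2.4 N). Next I'll turn it level, hover over the housing, and check the in-hand offset with the cameras.

```bash
python3 - <<'E'
from plant import robot
from h import *
A=[np.pi,0,.1805]
st=lambda: print({k:np.round(robot.sense()[k],4) for k in("t","tcp_pos","tcp_rot","wrist_force","opening","gripper_force")})
p=np.array(robot.sense()["tcp_pos"])
robot.move_straight([p[0],p[1],.22],vel=.15)
robot.goto([p[0],p[1]-.02,.25],A)
robot.goto([.5854,-.2462,.2],A)
robot.move_straight([.5854,-.2462,.140],vel=.1); robot.sleep(.3); st()
for n in("top","scene"): f=robot.grab_frame(n); np.savez(n+"5.npz",**f)
c=-f["R"].T@f["t"]
cv2.imwrite("pics/s5.png",cv2.resize(f["image"][95:215,140:290][:,:,::-1],None,fx=5,fy=5,interpolation=cv2.INTER_CUBIC))
E
python3 - <<'E'
import sys,os; sys.path.insert(0,"."); os.chdir(".")
from meas import *
ux=np.array([np.cos(.1805),np.sin(.1805)]); B=np.c_[ux,[-ux[1],ux[0]]]
for n,b in(("scene5",.0006),("top5",.0016)):
    f=load(n+".npz");C=cloud(f)+[0,0,b];H=hsv(f);h,s,v=H[...,0],H[...,1],H[...,2];X,Y,Z=C[...,0],C[...,1],C[...,2]
    V=(X>.53)&(X<.65)&(Y>-.31)&(Y<-.19)
    for lo,hi in((.121,.130),(.115,.131),(.069,.077),(.03,.077)):
        m=V&(Z>lo)&(Z<hi); 
        if m.sum()>10: P=(C[m][:,:2]-[.5854,-.2462])@B; print(n,lo,m.sum(),"extent vise-axes mm",np.round(np.percentile(P,[0,1,99,100],axis=0).T*1000,1).tolist())
    m=V&(h>5)&(h<18)&(s>150)
    if m.sum()>5: print(" bar",m.sum(),np.median(C[m],0), rc(C[m]))
E
```

```text
{'t': np.float64(27.025), 'tcp_pos': array([ 0.5857, -0.2463,  0.1406]), 'tcp_rot': array([ 3.141e+00, -8.000e-04,  1.804e-01]), 'wrist_force': array([-0.6768,  0.1583, -1.8993]), 'opening': np.float64(0.1521), 'gripper_force': np.float64(49.5215)}
scene5 0.121 153 extent vise-axes mm [[-32.9, -31.2, 29.5, 31.6], [-27.6, -26.2, 32.7, 32.9]]
scene5 0.115 167 extent vise-axes mm [[-32.9, -31.2, 30.2, 31.6], [-27.6, -26.2, 32.7, 32.9]]
scene5 0.069 131 extent vise-axes mm [[-31.8, -31.4, 27.0, 28.5], [-27.7, -26.9, 31.4, 32.7]]
scene5 0.03 473 extent vise-axes mm [[-31.8, -30.9, 27.8, 28.5], [-27.7, -26.3, 32.3, 33.7]]
 bar 34 [ 0.5999 -0.2401  0.1437] (array([ 598. , -244.8]), [9.4, 22.5], 1.3533)
top5 0.121 371 extent vise-axes mm [[-28.7, -28.3, 31.3, 31.6], [-32.0, -29.3, 29.7, 30.1]]
top5 0.115 379 extent vise-axes mm [[-28.7, -28.3, 31.3, 31.6], [-32.0, -29.2, 29.7, 30.1]]
top5 0.069 104 extent vise-axes mm [[-28.1, -27.7, 27.3, 27.8], [12.6, 14.4, 28.4, 28.8]]
top5 0.03 245 extent vise-axes mm [[-28.1, -27.8, 27.5, 27.9], [3.4, 9.9, 28.9, 29.0]]
 bar 27 [ 0.5739 -0.2402  0.1452] (array([ 583. , -235.6]), [23.8, 31.7], 0.4456)
```

View pics/s5.png

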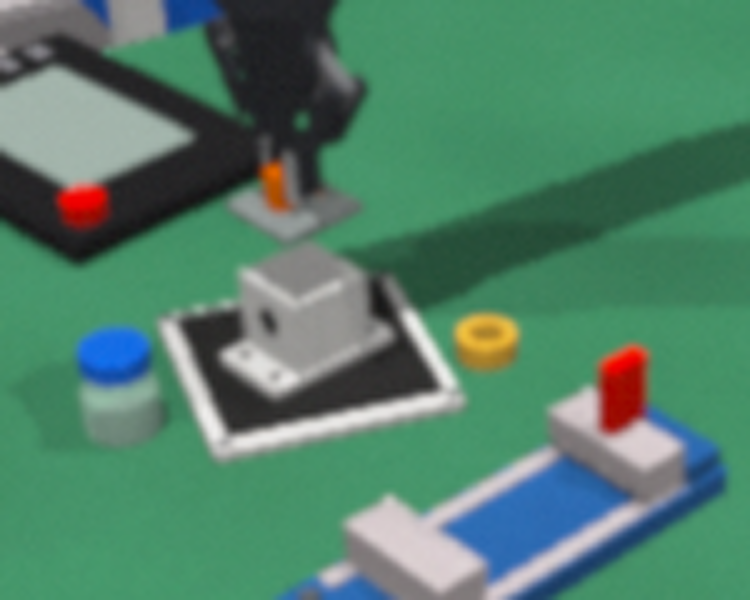

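The crop shows the cover level at (295,205) above the housing. Both cameras put it about 1.3 mm too far along the vise's x, and within 0.5 mm in y. I'll correct by 1.2 mm and lower gently.

```bash
python3 - <<'E'
from plant import robot
from h import *
st=lambda: print({k:np.round(robot.sense()[k],4) for k in("t","tcp_pos","tcp_rot","wrist_force","opening","gripper_force")})
ux=np.array([np.cos(.1805),np.sin(.1805),0]); g=np.array([.5854,-.2462,0])-.0012*ux
robot.move_straight(g+[0,0,.110],vel=.05); robot.sleep(.2); st()
print(robot.move_straight(g+[0,0,.091],vel=.02,contact_N=6)); st()
robot.sleep(.2); st()
E
```

```text
{'t': np.float64(28.075), 'tcp_pos': array([ 0.5845, -0.2465,  0.1104]), 'tcp_rot': array([ 3.1412e+00, -6.0000e-04,  1.8050e-01]), 'wrist_force': array([ 0.0615,  0.1399, -1.432 ]), 'opening': np.float64(0.151), 'gripper_force': np.float64(49.5221)}
True
{'t': np.float64(28.7833), 'tcp_pos': array([ 0.5841, -0.2464,  0.0955]), 'tcp_rot': array([-3.1414e+00,  8.0000e-04,  1.8060e-01]), 'wrist_force': array([-0.89  ,  0.2207,  5.0388]), 'opening': np.float64(0.1511), 'gripper_force': np.float64(50.3805)}
{'t': np.float64(28.9833), 'tcp_pos': array([ 0.584 , -0.2463,  0.0955]), 'tcp_rot': array([-3.1413e+00,  7.0000e-04,  1.8060e-01]), 'wrist_force': array([-0.6422,  0.9346,  5.8228]), 'opening': np.float64(0.1508), 'gripper_force': np.float64(50.513)}
```

It stopped at 95.5 mm, past the 102 mm where the spigot would meet the rim and close to the expected 94 mm, so it is probably seated. I'll release, retreat and check.

```bash
python3 - <<'E'
from plant import robot
from h import *
robot.grip(0.42)
q=np.array(robot.sense()["tcp_pos"]); robot.move_straight(q+[0,0,.12],vel=.12)
robot.goto([.50,.05,.28],[np.pi,0,.1]); robot.sleep(.2)
for n in("top","scene"): f=robot.grab_frame(n); np.savez(n+"6.npz",**f)
print(robot.sense()["t"])
cv2.imwrite("pics/s6.png",cv2.resize(f["image"][130:210,150:290][:,:,::-1],None,fx=5.5,fy=5.5,interpolation=cv2.INTER_CUBIC))
E
python3 - <<'E'
import sys,os; sys.path.insert(0,"."); os.chdir(".")
from meas import *
ux=np.array([np.cos(.1805),np.sin(.1805)]); B=np.c_[ux,[-ux[1],ux[0]]]
for n,b in(("scene6",.0006),("top6",.0016)):
    f=load(n+".npz");C=cloud(f)+[0,0,b];H=hsv(f);h,s,v=H[...,0],H[...,1],H[...,2];X,Y,Z=C[...,0],C[...,1],C[...,2]
    V=(X>.53)&(X<.65)&(Y>-.31)&(Y<-.19)
    m=V&(Z>.070)&(Z<.090)&~((h>5)&(h<18)&(s>150)); P=(C[m][:,:2]-[.5854,-.2462])@B
    c,nn,sd=norm(C[m]); print(n,m.sum(),"plate z",np.median(Z[m]),np.percentile(Z[m],[10,90]),"tilt deg",np.degrees(np.arccos(nn[2])),sd,np.round(np.percentile(P,[0,1,99,100],axis=0).T*1000,1).tolist())
    m=V&(h>5)&(h<18)&(s>150); print(" bar top",np.percentile(Z[m],90))
    m=V&(Z>.016)&(Z<.03); P=(C[m][:,:2]-[.5854,-.2462])@B;print(" feet",np.round(np.percentile(P,[0,1,99,100],axis=0).T*1000,1).tolist())
    red=((h<5)|(h>174))&(s>150)&(v>80); m=(X>.42)&(X<.6)&(abs(Y+.03)<.05)&red&(Z>.06); print(" fin",np.median(C[m],0))
E
```

```text
31.9833
scene6 192 plate z 0.07992754027954176 [0.0744 0.0821] tilt deg 0.6112861744557034 0.0014929926182881924 [[-31.2, -30.8, 28.3, 30.6], [-30.6, -28.8, 33.4, 33.5]]
 bar top 0.10876606621602557
 feet [[-52.3, -48.8, 64.7, 70.5], [-65.1, -60.8, 59.0, 61.8]]
 fin [ 0.494  -0.0265  0.0812]
top6 594 plate z 0.07925158679655808 [0.0773 0.081 ] tilt deg 0.08338518025314637 0.0010945697014988396 [[-30.1, -29.7, 29.5, 30.1], [-31.7, -30.7, 30.0, 31.0]]
 bar top 0.10793028433929115
 feet [[-53.4, -48.3, 54.3, 62.4], [-68.5, -58.7, 48.5, 61.3]]
 fin [nan nan nan]
  return _methods._mean(a, axis=axis, dtype=dtype,
  ret = um.true_divide(
```

View pics/s6.png

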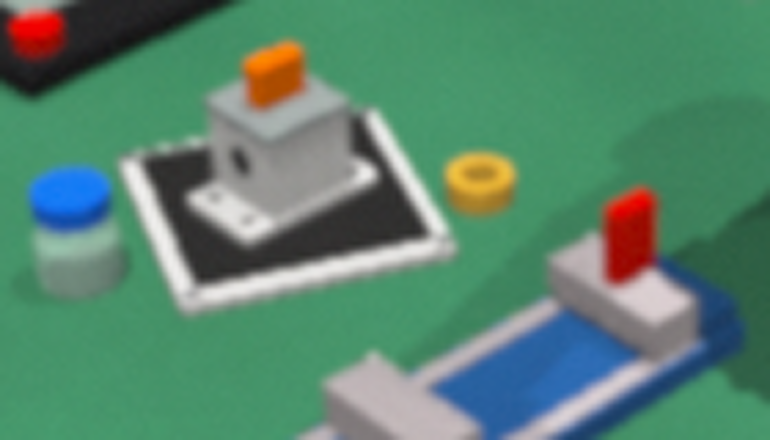

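The crop shows the cover flat on the housing at (280,110). The plate top is at 79.3 mm (79 expected), tilted 0.1 degrees and centred. The fin hasn't moved, so the jaw is still open. I'm handing the job in.

```bash
python3 -c "
from plant import robot
print(robot.close_job())"
```

```text
the job is handed in; nothing more can be done
None
```

I handed the job in at about 32 s: the jaw is at its stop, the housing stands about 2 mm from the pad's centre, and the cover lies flat and centred on it; no verdict came back.

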